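# Cure a lacquer fill on a coasting turntable

### The job

The wet orange fill on the ukulele body must keep turning while it cures, so that it does not sag. Set the drying turntable coasting (no faster than one turn in 4 seconds, without touching the ukulele) and let go; then take the blue UV lamp from its holder and, while the turntable coasts untouched at no slower than one turn in 15 seconds, hold the lamp upright, lens down, about 4 cm above the fill and follow it for 5 seconds without a break, never more than 2 cm off to the side and never touching the instrument or turntable with the lamp. Then stand the lamp back in its holder and let go; the turntable may go on turning, and everything else on the bench stays where it is.

Things in the scene. Friction and masses are not known exactly. Their poses are not given: they have to be found in the camera images.
- platter: Round grey turntable platter, 320 mm across, top face 50 mm above the bench. Origin on the vertical turning axis, 32 mm above the bench; z up, x and y turn with it. Turns without end either way and coasts: inertia with load 0.025 kg m2, drag 0.0006 N m s/rad nominal, so its speed falls with a time constant of about 40 s (hidden mass varies it by 20 to 35 %).
- ukulele: Wooden ukulele body (no neck) fixed on the platter, not to be touched. Origin on the turning axis at the platter's top, axes as the platter. 240 mm long along x: lower bout a disc of radius 85 mm centred at x = -35 mm, upper bout radius 65 mm at x = +55 mm, waist 115 mm wide; top 114 mm above the bench, a dark bridge on it 4 mm higher.
- knob (a point): Centre of the top of the red turning knob on the platter near its rim: an upright post, radius 14 mm, red from 62 to 130 mm above the bench, on a steel foot of radius 18 mm; at platter x = 0, y = +138 mm. Push it sideways or pinch it to turn the platter; the rim beside it is free.
- fill (a point): The wet fill: centre of an orange disc of 24 mm diameter on the lower bout's top face, 114 mm above the bench, at platter x = -80 mm, y = -42 mm (90 mm from the axis).
- lamp: Blue UV pen lamp, a loose upright cylinder of radius 15 mm (11 mm at the lens, widening over the lowest 12 mm), 134 mm tall, 0.13 kg, steel band 68 to 74 mm up, yellow button on top. Origin at the centre of the lens on its underside, z along the lamp to its tail. Starts upright in the holder, lens down; grip it from above about 95 mm above the lens.
- holder: Aluminium lamp holder, fixed: foot of radius 45 mm, 6 mm high, on it a round cup with its floor 11 mm above the bench, inner radius 18 mm up to 44 mm, flaring to about 29 mm at the rim 58 mm above the bench. Origin at the centre of its underside. Stands left or right of the turntable.
- glue: A white glue bottle with orange cap, radius 28 mm, 130 mm tall, origin under its centre; it stands beside the turntable, on the other side from the holder. Leave alone.
- hammer: A hammer lying on the bench on the right. Leave alone.
- driver: A red screwdriver lying right of the turntable. Leave alone.
- block: A cork sanding block, 120 x 60 x 28 mm, left of the turntable. Leave alone.
- fret_tray: A blue parts tray, 140 x 200 x 35 mm, on the left. Leave alone.
- jar: An amber jar, radius 36 mm, 90 mm tall, on the right. Leave alone.
Things that resemble listed ones, but are neither listed nor needed, are in the scene too. Of the things that look like the lamp, the middle-sized one is meant.

How it is judged:
By the outcome, as a careful person would: the job done as asked, in the order asked, and still so for the second after the job is handed in, with the robot touching nothing.
It also fails if it takes over 64 s, if anything falls off the work surface, if the arm or the gripper's body presses on something with over 40 N, if the wrist force passes 120 N, or if a joint passes its speed limit or range.

### The arm

A 6-joint arm with a two-finger parallel gripper is mounted at the origin on the work surface. World frame = base frame: x ahead of the robot, y to its left, z up, the work surface at z = 0. Lengths are in mm, angles in rad, forces in N, time in s.
With the tool pointing down it reaches from about 350 to 975 mm from the base axis. Payload 7.1 kg.
Tool frame: the origin (TCP) lies on the front face of the gripper's body, between the roots of the fingers; the fingertips stand 80 mm ahead of it and the grasp point (between the pads) lies 61 mm ahead of it (env.tips_ahead is the distance from the TCP to the fingertips, in mm); z points along the fingers, y is the line along which they close (so a half turn about z gives the same grasp; the last joint's range is limited). The gripper opens to 88 mm and grips with 3 to 60 N. Pads are 20 mm wide; open, the fingers measure 115 mm over their backs; the gripper's body (75 mm by 178 mm) begins 61 mm behind the grasp point.
Start: joints at [1.243, 0.423, 1.63, -0, 1.089, -0.019], TCP at [189.916, 595.431, 302.675] pointing down, gripper open.
Joint ranges: [-3, 3], [-0.9, 2.11], [0.09, 2.58], [-1.31, 4.45], [0.11, 2.69], [-2.54, 2.54]. Speed limits (rad/s): [2.39, 2.39, 3.01, 3.14, 3.14, 3.14].

### API

Orientations are given as a unit quaternion [x, y, z, w].
In Python, from station import env, set_gripper, viewer, workorder gives the robot as it stands. Calls block until the motion is done:
- env.reach(position, orientation): joint-space move of the TCP to a pose.
- env.move_l(position, rot=None, rate=150, f_stop=None): straight line of the TCP; rot=None keeps the orientation; rate is the mean speed in mm/s. With f_stop (N) it stops when the force on the tool has changed by that much, and returns True; else False.
- env.move_joints(angles): joint-space move.
- set_gripper(opening): finger opening in mm; the grip force is fixed at half the most; returns when the fingers have stopped.
- env.hold(seconds).
- env.ik(position, orientation): joint angles nearest the present ones, or None.
- env.read_state(): the state.
- viewer.camera(name): name is "side" or "top"; returns the picture (420x560x3 uint8, blue, green, red); there is no depth.
- viewer.camera_params(name): a dict with "fx", "fy", "cx", "cy" (pixels), "pose" (4x4, takes a point from camera to world coordinates). Camera axes: x right, y up, looking along -z (the intrinsics and any distortion apply to the point x, -y, -z); pixel columns grow to the right and rows downward; lengths in mm; the calibration is good to about 2 mm. A picture is of the moment at which its call begins. camera_params takes no time and is no camera call.
A pose or a line that the arm cannot do raises env.IKError and nothing moves.
- workorder.sign_off(): hands the job in; it is judged then, once.
The state is a dict: "time_s": time; "qpos": joint angles; "dq": joint speeds; "tau": joint torques, N m; "tool_pos": TCP position; "orientation": TCP orientation; "force": force on the tool from outside, world axes, zero at the start; "wrist_torque": the same for the moment, N m; "width": finger opening in mm; "grip_force": force on a finger pad.
Only numpy, scipy, OpenCV 4.12 (cv2) and the standard library are available. Lean on these libraries where they do the work, as an engineer would, in place of code of your own. Each camera call takes 0.05 s, during which the arm holds its last target. There are 200 camera calls.

## Working session

There is one attempt and no reset: what is moved stays moved. The work goes in short steps, each a Python script; the robot and the scene stay as the last script left them, time stands still between calls to the robot, and variables do not carry over. Pictures are saved under pics/ and viewed, at most 10 in all, crops included, and the job is handed in when it is done.

```bash
ls; mkdir -p pics
python3 - <<'E'
from station import env,viewer
import cv2
for n in("top","side"):
    cv2.imwrite(f"pics/{n}0.png",viewer.camera(n)); p=viewer.camera_params(n); print(n,p)
s=env.read_state();print(s["time_s"],s["orientation"],s["width"])
E
```

```text
pics
top {'fx': 452.4365585373261, 'fy': 452.4365585373261, 'cx': 274.1165118704492, 'cy': 207.13321689524574, 'pose': array([[-9.11184942e-03,  9.96012533e-01, -8.87468776e-02,
         3.88086726e+02],
       [-9.99954075e-01, -9.33946898e-03, -2.14990316e-03,
         4.64521227e+01],
       [-2.97017920e-03,  8.87232123e-02,  9.96051891e-01,
         1.51890343e+03],
       [ 0.00000000e+00,  0.00000000e+00,  0.00000000e+00,
         1.00000000e+00]])}
side {'fx': 447.4169009336479, 'fy': 447.4169009336479, 'cx': 277.2899309145595, 'cy': 207.84867898511277, 'pose': array([[ 7.75557321e-01,  3.24151673e-01, -5.41697826e-01,
        -2.46446622e+02],
       [-6.31275589e-01,  3.96327565e-01, -6.66645027e-01,
        -8.77625934e+02],
       [-1.40432011e-03,  8.58982045e-01,  5.12003783e-01,
         8.20459708e+02],
       [ 0.00000000e+00,  0.00000000e+00,  0.00000000e+00,
         1.00000000e+00]])}
0.1 [ 1.53793423e-01  9.88102789e-01 -6.66707804e-04 -1.26345894e-04] 87.66895803960531
```

View pics/top0.png

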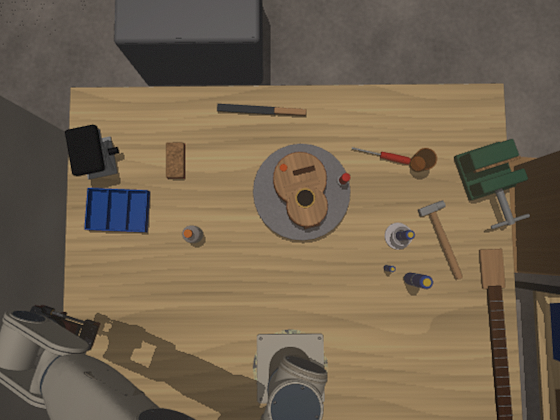

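View pics/side0.png

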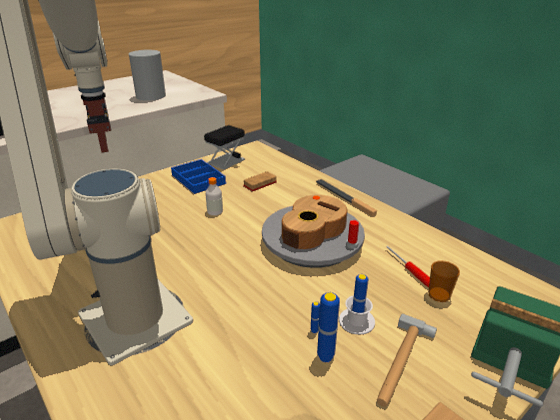

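The top view shows the platter at about (301,193), fill (283,168), knob (345,178) and holder with lamp at (400,235). The two decoy lamps stand near (390,268) and (419,281). Next I'll enlarge these areas.

Run:
```python
import cv2
a=cv2.imread("pics/top0.png")[130:280,245:445];cv2.imwrite("pics/topc.png",cv2.resize(a,None,fx=4,fy=4,interpolation=cv2.INTER_CUBIC))
a=cv2.imread("pics/side0.png")[190:340,250:400];cv2.imwrite("pics/sidec.png",cv2.resize(a,None,fx=4,fy=4,interpolation=cv2.INTER_CUBIC))
```

```text
(no output)
```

View pics/topc.png

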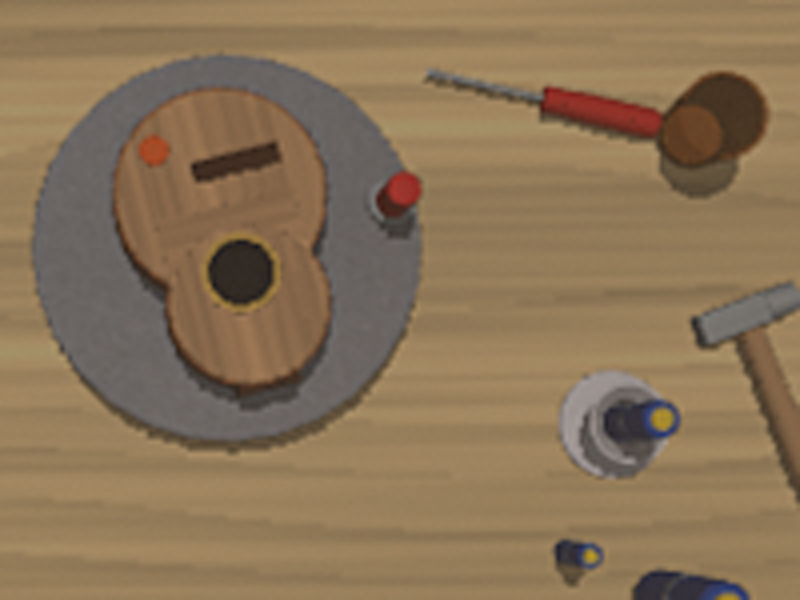

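View pics/sidec.png

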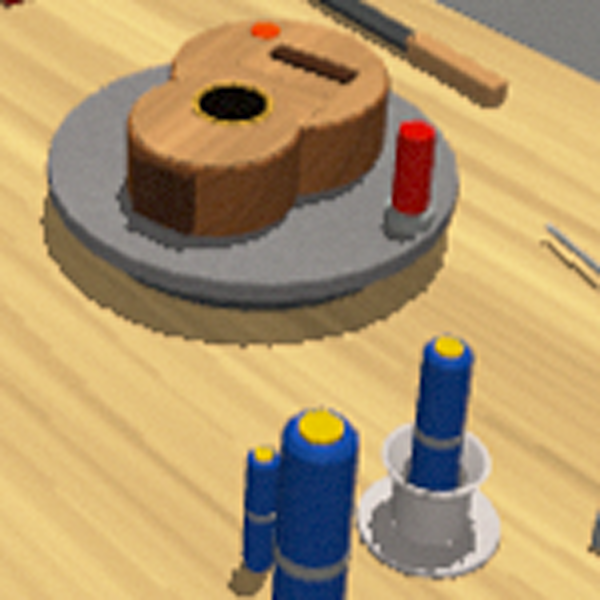

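Pixel positions (enlarged crops). Top: platter outline spans x 33–421, y 55–440; fill (154,150), knob top (405,190), lamp button (662,418), holder foot (613,424). Side: fill (265,31), knob (418,131), button (449,347), foot (429,515).

```bash
cat > h.py <<'E'
import numpy as np
from station import env,set_gripper,viewer,workorder
P={n:viewer.camera_params(n) for n in("top","side")}
def proj(n,X):
    p=P[n];T=np.linalg.inv(p["pose"]);c=T[:3,:3]@np.asarray(X,float)+T[:3,3]
    return np.array([p["cx"]+p["fx"]*c[0]/-c[2],p["cy"]+p["fy"]*-c[1]/-c[2]])
def unproj(n,uv,z):
    p=P[n];T=p["pose"];d=T[:3,:3]@np.array([(uv[0]-p["cx"])/p["fx"],-(uv[1]-p["cy"])/p["fy"],-1])
    return T[:3,3]+d*(z-T[2,3])/d[2]
def quat(yaw): # tool down; closing axis y at angle yaw+90deg-ish
    return [np.cos(yaw/2),np.sin(yaw/2),0,0]   # tool x axis at yaw, tool y at yaw-90
E
python3 - <<'E'
from h import *
from scipy.optimize import least_squares
cr=lambda n,u,v:(np.array([u,v])+.5)/4-.5+np.array([245,130] if n=="top" else [250,190])
L={"top":dict(knob=(405,190),fill=(154,150),cen=(227,248),btn=(662,418),foot=(613,424)),"side":dict(knob=(418,131),fill=(265,31),btn=(449,347),foot=(429,515))}
Z=dict(knob=130,fill=114,cen=50,btn=145,foot=6)
for n in L:
  for k,v in L[n].items(): print(n,k,unproj(n,cr(n,*v),Z[k]).round(1))
B=dict(knob=(0,138),fill=(-80,-42),cen=(0,0))
def f(q):
  c,s=np.cos(q[2]),np.sin(q[2]);r=[]
  for n in L:
    for k,v in L[n].items():
      if k in B: r.append(unproj(n,cr(n,*v),Z[k])[:2]-(q[:2]+np.array([[c,-s],[s,c]])@B[k]))
  return np.concatenate(r)
r=least_squares(f,[500,0,-2]);print(r.x,r.fun.round(1))
print(env.read_state()["time_s"], env.tips_ahead)
for p,y in(((500,-200,200),0),((500,-200,200),1.57),((500,-200,200),-1.57),((500,-200,200),3.1)):
  print(env.ik(p,quat(y)))
E
```

```text
top knob [ 603.1 -173.8  130. ]
top fill [639.2  20.  114. ]
top cen [569.  -39.9  50. ]
top btn [ 424.5 -361.9  145. ]
top foot [ 423.6 -362.2    6. ]
side knob [ 602.8 -180.5  130. ]
side fill [638.3  14.7 114. ]
side btn [ 423.6 -367.1  145. ]
side foot [ 427.6 -364.5    6. ]
[570.42119758 -41.99153173  -2.90657601] [ 0.6  2.4  0.8  2.5 -1.4  2.   0.3 -4.3 -0.2 -2.8]
0.1 80.0
[-4.02605921e-01  4.43719831e-01  1.89075264e+00 -4.44089210e-16
  8.07120185e-01  1.16819041e+00]
[-4.02605921e-01  4.43719831e-01  1.89075264e+00 -4.44089210e-16
  8.07120185e-01 -4.01809594e-01]
None
[-4.02605921e-01  4.43719831e-01  1.89075264e+00 -4.44089210e-16
  8.07120185e-01 -1.93180959e+00]
```

```bash
cat >> h.py <<'E'
import cv2
C=np.array([570.4,-42.]);
def blobs(img):
    h=cv2.cvtColor(img,cv2.COLOR_BGR2HSV);out=[]
    c=proj("top",[*C,90]);vv,uu=np.mgrid[0:420,0:560];roi=np.hypot(uu-c[0],vv-c[1])<56
    for z,hl,hh,amin in((130,174,184,25),(114,5,11,15)):
        H=h[...,0].astype(int);H=np.where(H<4,H+180,H) if z==130 else H
        m=((H>=hl)&(H<=hh)&(h[...,1]>(150 if z==130 else 185))&(h[...,2]>110)&roi).astype(np.uint8)
        n,_,st,ce=cv2.connectedComponentsWithStats(m)
        if n<2: out.append(None);continue
        i=1+np.argmax(st[1:,4]);out.append((ce[i],st[i,4],z) if st[i,4]>=amin else None)
    return out
def angle():
    """time, platter angle from knob, from fill (None if unseen), details"""
    t=env.read_state()["time_s"];k,f=blobs(viewer.camera("top"));r=[]
    for b,off in((k,np.pi/2),(f,np.arctan2(-42,-80))):
        if b is None: r.append((None,0,0));continue
        d=unproj("top",b[0],b[2])[:2]-C;r.append(((np.arctan2(d[1],d[0])-off)%(2*np.pi),np.hypot(*d),b[1]))
    return t,r
T=lambda:env.read_state()["time_s"]
E
python3 - <<'E'
from h import *
print(angle())
set_gripper(0);print("grip",T())
yaw=.405;d=np.array([np.cos(yaw),np.sin(yaw)]);n=np.array([d[1],-d[0]])
S=np.array([602.5,-177])-32*d+4*n
env.reach([*(S-[0,0]),300],quat(yaw));print("reach",T(),env.read_state()["tool_pos"])
for i in range(3):
    env.move_l([*S,280-20*i],rate=60);print("seg",T())
print(angle())
E
```

```text
(0.1, [(np.float64(3.3959435447027486), np.float64(134.70132830258362), np.int32(48)), (np.float64(3.396060560309011), np.float64(92.79080669304915), np.int32(35))])
grip 1.4917
reach 4.5667 [ 574.91106781 -192.59050135  300.01369632]
seg 5.05
seg 5.5333
seg 6.0167
(6.0167, [(None, 0, 0), (np.float64(3.396060560309011), np.float64(92.79080669304915), np.int32(35))])
```

Run:
```python
from h import *
yaw=.405;d=np.array([np.cos(yaw),np.sin(yaw)])
p=np.array(env.read_state()["tool_pos"])
env.move_l([p[0],p[1],168],rate=120);print(T(),env.read_state()["tool_pos"])
E1=p[:2]+110*d
env.move_l([*E1,168],rate=80);print("push",T())
env.move_l([*E1,260],rate=250);print("lift",T(),env.read_state()["force"])
L=np.array([424.8,-364])
env.reach([*L,300],quat(.56));print("at lamp",T())
import json;o=[]
for i in range(4):
    a=angle();print(round(a[0],3),[[None if x is None else round(float(x),3) for x in q] for q in a[1]]);env.hold(.15)
cv2.imwrite("pics/lamp1.png",viewer.camera("side"))
```

```text
6.8167 [ 575.09799792 -193.45194284  168.44457427]
push 8.3417
lift 8.8583 [ 0.02209633 -0.01436909  0.11146045]
at lamp 10.1167
10.117 [[0.292, 139.784, 53.0], [0.293, 87.767, 35.0]]
10.317 [[0.5, 139.233, 51.0], [0.503, 87.136, 34.0]]
10.517 [[0.707, 139.295, 52.0], [0.725, 87.283, 35.0]]
10.717 [[0.913, 138.819, 54.0], [0.937, 87.694, 36.0]]
```

View pics/lamp1.png

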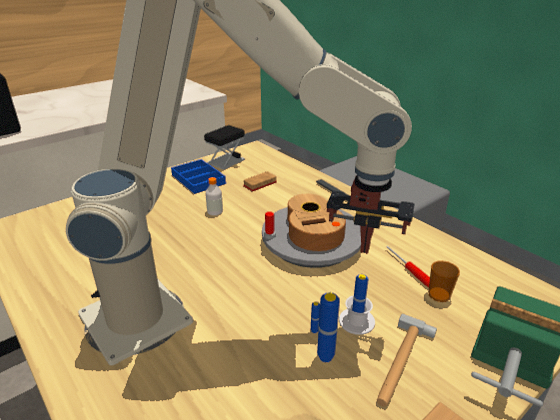

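The platter turns at about 1.05 rad/s. The knob is at side px (269,223), the arm is clear, and the closed fingers are above the lamp at about (361,275). I'll grip the lamp now.

Run:
```python
from h import *
pr=lambda a:print(round(a[0],3),[[None if x is None else round(float(x),3) for x in q] for q in a[1]])
print("tipproj",proj("side",[424.8,-364,220]),proj("top",[424.8,-364,145]))
set_gripper(88);print(T())
hit=env.move_l([424.8,-364,167],rate=150,f_stop=8);print(hit,T());pr(angle())
set_gripper(20);s=env.read_state();print(T(),s["width"],s["grip_force"],s["force"],s["tool_pos"]);pr(angle())
a=cv2.resize(viewer.camera("side")[200:350,290:440],None,fx=4,fy=4);cv2.imwrite("pics/grip.png",a)
```

```text
tipproj [364.34635131 249.62745166] [410.81219459 234.03041121]
12.3417
False 13.375
13.375 [[3.613, 134.803, 47.0], [3.604, 93.55, 33.0]]
14.35 29.738791804929747 29.994275677672704 [-0.39689213  0.57050321  0.03569527] [ 424.80833352 -363.9920241   166.9953033 ]
14.35 [[4.552, 137.518, 49.0], [4.506, 92.8, 34.0]]
```

View pics/grip.png

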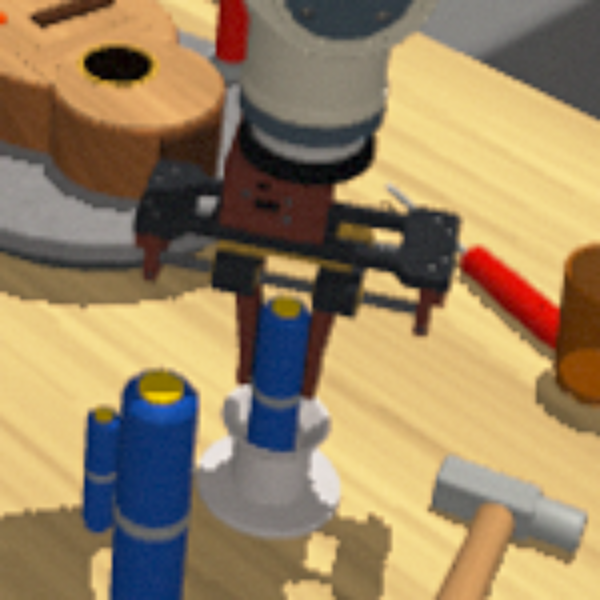

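Lamp gripped upright (button at crop (287,308), band (278,398)), width 29.7 mm. Next I'll lift it, gather phase data and fit the coasting model.

Run:
```python
from h import *
from scipy.optimize import least_squares
import json
env.move_l([424.8,-364,312],rate=120);print(T(),env.read_state()["width"])
D=[]
while T()<26:
    t=T();k,f=blobs(viewer.camera("top"))
    for b,R,off in((k,138,np.pi/2),(f,90.35,np.arctan2(-42,-80))):
        if b is not None: D.append([t,*unproj("top",b[0],b[2])[:2],R,off])
    env.hold(.4)
D=np.array(D);np.save("D.npy",D)
def model(q,t): # phase at t
    return q[2]+q[3]*q[4]*(1-np.exp(-(t-20)/q[4]))
def f(q):
    a=model(q,D[:,0])+D[:,4]
    return np.r_[(q[0]+D[:,3]*np.cos(a)-D[:,1])/2,(q[1]+D[:,3]*np.sin(a)-D[:,2])/2,(q[4]-40)/10]
best=min((least_squares(f,[570,-42,p,.88,40],loss="soft_l1") for p in np.arange(0,6.28,.8)),key=lambda r:r.cost)
print(best.x,best.cost,len(D));r=best.fun[:-1]*2;print("rms",r.std(),abs(r).max(),T())
np.save("q.npy",best.x);t=T();print("omega now",best.x[3]*np.exp(-(t-20)/best.x[4]))
```

```text
15.8083 29.67571461454089
[571.29332264 -39.25605353   3.18453392   0.8087977   37.55591286] 2.646376293402314 46
rms 0.490786146030122 1.632706748038288 26.1583
omega now 0.686476491350315
```

```bash
cat > follow.py <<'E'
from h import *
q=np.load("q.npy");c=np.array([571.,-41.8])
def fill(t):
    a=q[2]+q[3]*q[4]*(1-np.exp(-(t-20)/q[4]))+np.arctan2(-42,-80);return c+90.35*np.array([np.cos(a),np.sin(a)])
for k in np.arange(0,6.28,.3):
    assert env.ik([*(c+90*np.array([np.cos(k),np.sin(k)])),310],quat(.56)) is not None
ts=T()+3.2;S=fill(ts);p=np.array(env.read_state()["tool_pos"])
env.move_l([*S,310],rate=np.hypot(*(S-p[:2]))/2.3);print("there",T(),"fill due",ts,S)
env.hold(max(0.02,ts-T()-.2))
t0=T();M=.25;i=0;err=[]
while T()<t0+8.2:
    t=T();g=fill(t+M+.15-.06);p=np.array(env.read_state()["tool_pos"][:2]);err.append(np.hypot(*(p-fill(t))))
    env.move_l([*g,310],rate=np.hypot(*(g-p))/M);i+=1
    if i in(6,12): cv2.imwrite(f"pics/f{i}.png",viewer.camera("side"));print("pic",t,T(),fill(T()-.05))
s=env.read_state();print(t0,T(),i,np.round(err,1),s["width"],s["force"],s["tool_pos"])
env.move_l([s["tool_pos"][0],s["tool_pos"][1],335],rate=150)
for k in(6,12):
    a=cv2.imread(f"pics/f{k}.png")[130:280,230:400];cv2.imwrite(f"pics/f{k}c.png",cv2.resize(a,None,fx=4,fy=4))
x=np.hstack([cv2.imread(f"pics/f{k}c.png")[:,130:530] for k in(6,12)]);cv2.imwrite("pics/fc.png",x)
E
python3 follow.py
```

```text
there 28.6083 fill due 29.3583 [624.08084232  31.31324558]
pic 31.1583 31.6083 [511.48666807  26.18003989]
pic 33.625 34.0833 [495.04831924 -90.73326772]
29.1583 37.725 21 [11.4  3.2  3.2  3.4  3.4  3.4  5.8  2.6  3.1  3.3  2.9  2.5  5.8  2.4
  3.   3.   2.8  2.7  2.4  2.8  2.7] 29.85534554355744 [ 0.48900813  0.97622908 -1.32521348] [643.32709546 -95.77422555 309.87672844]
```

View pics/fc.png

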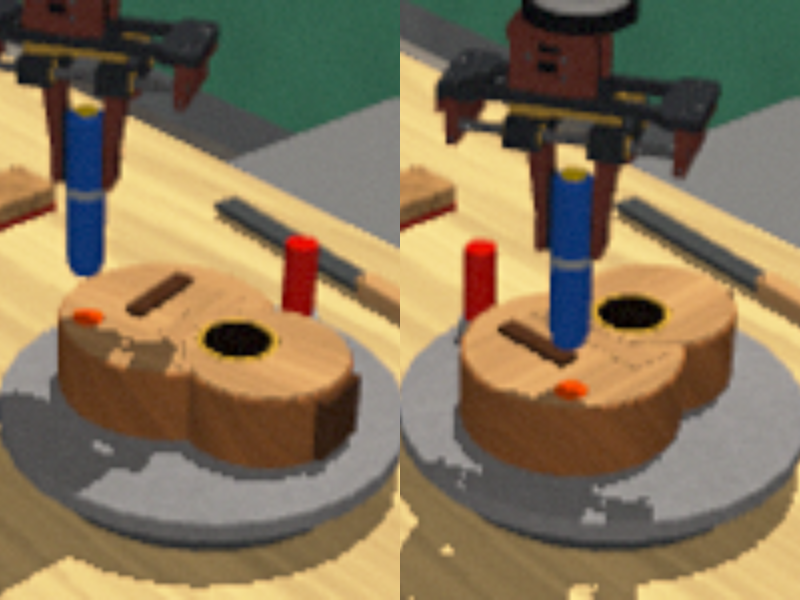

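In both mid-follow frames the lens is straight above the fill: lens (85,270) over fill (88,316), and lens (569,343) over fill (571,389). Checking the height numerically.

Run:
```python
from h import *
for off,l,f,X in((0,(85,270),(88,316),(511.5,26.2)),(400,(569,343),(571,389),(495,-90.7))):
    o=lambda p:(np.array([p[0]-off+130,p[1]])+.5)/4-.5+[230,130]
    print(o(l),proj("side",[*X,154]),"|",o(f),proj("side",[*X,114]), unproj("side",o(f),114)[:2],[unproj("side",o(l),z)[:2].round() for z in(144,148,154)])
print(T(),env.read_state()["tool_pos"])
```

```text
[283.375 197.125] [283.30367966 197.46754675] | [284.125 208.625] [283.23237586 208.80396916] [514.31004141  25.28528258] [array([524.,  41.]), array([520.,  36.]), array([513.,  28.])]
[304.375 215.375] [305.24863701 214.99880628] | [304.875 226.875] [304.82356947 226.82106944] [494.9243356  -91.00370583] [array([503., -79.]), array([498., -84.]), array([492., -91.])]
38.0417 [643.62134906 -95.98613578 335.81971626]
```

The lens was at 40 mm height within about 3 mm laterally, so I'll return the lamp.

Run:
```python
from h import *
env.move_l([424.8,-364,312],rate=180)
env.move_l([424.8,-364,235],rate=100);print(T())
hit=env.move_l([424.8,-364,168],rate=60,f_stop=8);s=env.read_state();print(hit,T(),s["tool_pos"],s["force"])
```

```text
41.0333
False 42.3 [ 424.9907492  -364.15550773  168.37574641] [ 0.02470428 -0.08088941 -0.84546807]
```

Run:
```python
from h import *
set_gripper(60)
env.move_l([424.8,-364,300],rate=120);print(T(),env.read_state()["force"])
env.move_l([380,-200,330],rate=200)
a=viewer.camera("side");cv2.imwrite("pics/end.png",a);print(T())
```

```text
44.2083 [-0.01194471  0.08629722 -0.27602404]
45.275
```

View pics/end.png

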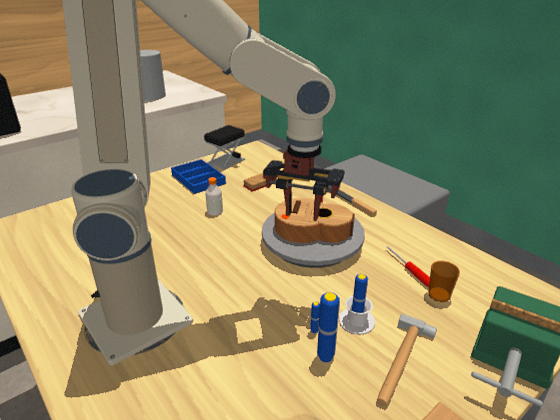

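The lamp stands upright in its holder (button at (361,278)), everything else is in place, and the gripper hangs clear at z = 330 mm.

```bash
python3 -c "
from station import workorder;print(workorder.sign_off())"
```

```text
the job is handed in; nothing more can be done
None
```

The job is handed in at about 45 s: I set the turntable coasting at about 1.05 rad/s, held the lamp 40 mm above the fill for about 8 s (about 3 mm off to the side in two mid-follow pictures; platter still above 0.5 rad/s by my fitted model), and stood it back in its holder.

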